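Slide the empty tip rack through the discard hopper's flap

TASK

The empty pipette-tip rack (the low one without a lid, bare holes on top) stands on the loading shelf of the discard hopper. Push it with the fingertips, sliding it steadily along the shelf against the hanging flap and on through, until it tips over the edge and goes down the chute inside, then draw the fingers back so that the flap falls fully shut behind it. Do not pick the rack up, and leave the full lidded tip box beside it and everything else standing where it is.

Things in the scene. Friction and masses are not known exactly. Their poses are not given: they have to be found in the camera images.
- hopper: Fixed bench-top discard hopper, white sheet metal: 456 mm long (x), 342 wide (y), 194 high. Origin on the bench (z = 0) under the middle of its mouth; +x points into the hopper, away from the robot (turned up to 12 degrees), +y left. A flat steel loading shelf at z = 100 mm leads to the mouth at x = 0; the mouth is 330 mm wide, 82 mm high; a rack passes anywhere across it.
- shelf_front (a point): Middle of the shelf's rolled front edge on the robot's side, 196 mm before the mouth; the shelf is flat, level, 100 mm above the bench and open to the front. Side rims 14 mm high stand 165 mm left and right of its middle.
- mouth (a point): Middle of the mouth's sill: on the shelf's top surface (100 mm above the bench), in the plane of the closed flap; axes as the hopper's.
- chute_edge (a point): Middle of the inner end of the level part, 30 mm past the mouth, 100 mm above the bench. From the mouth on the surface is a slick liner; beyond this edge it falls at 41 degrees to the bin floor 6 mm above the bench. A rack with more than half its depth past this edge tips and slides down by itself: its near side is then about 10 mm before the mouth (0 to 5 mm past it to be sure).
- lintel (a point): Middle of the front top edge of the thin steel lintel over the mouth: in the mouth's plane (1 mm behind it), 194 mm above the bench (94 over the shelf). The lintel is 10 mm deep (x) and 6 mm high; behind it, level with its top, lies a flat clear hood reaching 260 mm back.
- flap (a joint): Angle (rad) of the top-hinged aluminium gravity flap, 322 mm wide, that closes the mouth: 0 = hanging shut, grows as the lower edge swings inward (hopper +x), stop at 1.5; opens inward only. Hinge 184 mm above the bench at hopper x = 0. 60 g, nearly free: about 0.3 N at the lower edge opens it; it rides over the rack and falls on whatever is still in the mouth, or shut.
- flap_edge (a point): Middle of the flap's lower edge, 82 mm below the hinge (2 mm above the shelf when shut); swings with the flap.
- empty_rack: Empty pipette-tip rack of pale grey plastic without a lid, 85.5 mm (its x) by 127.8 mm (its y, across the shelf) by 40 mm high, top with 8 x 12 bare dark holes. About 110 g (80 to 150 g). Origin in the centre of its underside. Starts on the shelf on the left or right half, in front of the flap, its long side roughly facing the flap (yaw within about 11 degrees of the hopper's).
- full_box: Full tip box: same pale grey footprint (85.5 by 127.8 mm) but with a clear closed lid over white tips, 70 mm high, 220 g. Origin in the centre of its underside. Stands on the other half of the shelf; it stays.
- blue_cap_bottle: Glass reagent bottle, blue cap, 70 mm wide and 150 mm high, loose on the bench beside the hopper; origin in the centre of its underside. It stays.
- tube_rack: White tube rack 100 by 66 mm, 64 mm high with tubes, loose on the bench beside the hopper; origin in the centre of its underside. It stays.
- white_jar: White jar 60 mm wide, 90 mm high, loose on the bench to the left; origin in the centre of its underside. It stays.
- beaker: Glass beaker 72 mm wide, 95 mm high, loose on the bench to the right; origin in the centre of its underside. It stays.
- stain_dish: Clear staining dish 130 by 90 mm, 35 mm high, loose on the bench to the left; origin in the centre of its underside. It stays.
Not all that is in view belongs to the job. What is shaped like the empty_rack but green or yellow is not meant.

How it is judged:
By the outcome, as a careful person would: the job done as asked, in the order asked, and still so for the second after the job is handed in, with the robot touching nothing.
It also fails if it takes over 32 s, if anything falls off the work surface, if the arm or the gripper's body presses on something with over 40 N, if the wrist force passes 120 N, or if a joint passes its speed limit or range.

ROBOT

A 6-joint arm with a two-finger parallel gripper is mounted at the origin on the work surface. World frame = base frame: x ahead of the robot, y to its left, z up, the work surface at z = 0. Lengths are in m, angles in rad, forces in N, time in s.
With the tool pointing down it reaches from about 0.25 to 0.725 m from the base axis. Payload 4 kg.
Tool frame: the origin (TCP) lies midway between the tips of the shut fingers; the grasp point (between the pads) lies 19 mm behind it; z points along the fingers, y is the line along which they close (so a half turn about z gives the same grasp; the last joint's range is limited). The gripper opens to 85 mm and grips with 20 to 120 N. Pads are 22 mm wide; open, the fingers measure 114 mm over their backs; the gripper's body (76 mm by 85 mm) begins 54 mm behind the grasp point. The pads swing forward as they close: fully open they stand 13 mm farther back than shut.
Start: joints at [-1.286, 0.241, 0.005, 1.335, 0, 1.571], TCP at [0.14, -0.48, 0.231] pointing down, gripper open.
Joint ranges: [-2.72, 2.72], [-1.05, 1.87], [-1.09, 1.28], [-1.99, 2.15], [-1.42, 1.44], [-3.14, 3.14]. Speed limits (rad/s): [2.79, 2.79, 3.14, 3.14, 3.14, 3.14].

INTERFACE

Orientations are given as a unit quaternion [x, y, z, w].
In Python, from workcell import get_obs, camera, job_done, silhouettes gives the robot as it stands. The module is installed in compiled form; this text tells all that it offers.
- The arm moves only by the tool drive_tool, never from a script. Its argument "increments" is a list of rows, each a list of 3 entries, a list of its own where there are three numbers: the shift along the world's x, y, z in mm, then the turn, a rotation vector about the world's x, y, z in degrees, then the opening, from 0 (shut) to 1 (fully open). A call has 1 to 8 rows; each row shifts and turns the commanded pose from where the row before left it; what a row does not reach is not made up. A row lasts 1/12 s, in which the tool goes at most 41.7 mm and 7.16 degrees, less where a joint would pass 70% of its speed; a pose out of reach is approached as far as the arm can. A call is refused whole if a number of a shift passes 41.7 or a number of a turn 7.16, either way. A call with a gripper value outside its range is refused whole. The fingers move at their own pace and stop on an object; the grip force is fixed at half the most. Time passes only in rows, so rows that do not move let the fingers close. It gives the time, the measured TCP pose, the force, the opening and the grip force at its end, in the units of the state.
- get_obs(): the state, without advancing time (a new reading comes with each control period).
- camera(name): name is "side" or "top" or "wrist"; returns a dict with "image" (400x640x3 uint8, red, green, blue), "K" (3x3 intrinsics, pixels), "k1" (the pictures are not rectified: a ray, as slopes to the right and down, at radius r is drawn at 1 + k1 r^2 times it, then the intrinsics apply), "view" (4x4, takes a point from world to camera coordinates). Camera axes: x right, y down, z forward; pixel columns grow to the right and rows downward; lengths in m; the calibration is good to about 2 mm. A picture is of the moment at which its call begins. There is no depth.
- job_done(): hands the job in; it is judged then, once.
Trained networks look in a picture, given as the dict that the camera call returned (one of the last four; its "shot" number tells which), for a name from the list of things; names that differ only in an ending like _2 or _b are one class to them, and where a whole thing is asked for, a point or a joint stands for the part that bears it (a point fixed in the world has none). Each returns a list of dicts, best first, with "conf" (0 to 1); they miss things now and then, are a little off and sometimes report something else, mostly with a low value. They report only what shows in the picture. A call takes as long as a camera call. They do not tell look-alikes from the thing itself.
- silhouettes(query, picture): "region" (400x640 bool, what is visible of it) and "bbox" ([left, top, right, bottom] in pixels, round what is visible of it).
The state is a dict: "clock": time; "joint_pos": joint angles; "joint_vel": joint speeds; "tau": joint torques, N m; "eef_pos": TCP position; "tool_rot": TCP orientation; "ft_force": force on the tool from outside, world axes, zero at the start; "ft_torque": the same for the moment, N m; "grip_width": finger opening in m; "grasp_force": force on a finger pad.
Only numpy, scipy, OpenCV 4.12 (cv2) and the standard library are available. Lean on these libraries where they do the work, as an engineer would, in place of code of your own. Each camera call takes 0.05 s, during which the arm holds its last target. There are 200 camera calls.

## Working session

There is one attempt and no reset: what is moved stays moved. The work goes in short steps, Python scripts to look and compute and a tool call to move; the robot and the scene stay as the last step left them, time stands still between calls to the robot, and variables do not carry over. Pictures are saved under pics/ and viewed, at most 10 in all, crops included, and the job is handed in when it is done.

Besides the shell and the picture viewer there is one more tool, called after "Call:" as a command line: name --argument value ..., lists and objects as JSON in quotes. drive_tool: Moves the arm, as the interface text tells. Its arguments: {"type":"object","properties":{"increments":{"type":"array"}},"required":["increments"]}

```bash
mkdir -p pics
cat > h.py <<'E'
import numpy as np, cv2
from workcell import get_obs, camera, job_done, silhouettes
def ray(p,u,v):
    K=p["K"];k=p["k1"];x=np.array([(u-K[0,2])/K[0,0],(v-K[1,2])/K[1,1]])
    s=x.copy()
    for _ in range(20): s=x/(1+k*(s@s))
    V=np.array(p["view"]);R=V[:3,:3];t=V[:3,3]
    return -R.T@t, R.T@np.array([s[0],s[1],1])
def atz(p,u,v,z):
    o,d=ray(p,u,v);return o+d*(z-o[2])/d[2]
def proj(p,X):
    V=np.array(p["view"]);c=V[:3,:3]@np.array(X)+V[:3,3];s=c[:2]/c[2];s=s*(1+p["k1"]*(s@s))
    return p["K"][:2,:2]@s+p["K"][:2,2]
def tri(p1,a,p2,b):
    A=[];B=[]
    for p,q in((p1,a),(p2,b)):
        o,d=ray(p,*q);d=d/np.linalg.norm(d);M=np.eye(3)-np.outer(d,d);A.append(M);B.append(M@o)
    return np.linalg.lstsq(np.vstack(A),np.hstack(B),rcond=None)[0]
def save(n,im): cv2.imwrite(f"pics/{n}.png",cv2.cvtColor(np.ascontiguousarray(im),cv2.COLOR_RGB2BGR))
E
python3 - <<'E'
from h import *
o=get_obs();print(o["clock"],o["eef_pos"],o["tool_rot"],o["grip_width"])
for n in("top","side"):
    p=camera(n);save(n,p["image"]);C=ray(p,320,200);print(n,C)
    for q in("empty_rack","full_box","hopper","flap","blue_cap_bottle","tube_rack","white_jar","beaker","stain_dish"):
        for d in silhouettes(q,p): print(q,round(d["conf"],2),d["bbox"],cv2.minAreaRect(np.argwhere(d["region"])[:,::-1].astype(np.float32)))
E
```

```text
0.0 [ 0.140322   -0.47925806  0.23041085] [ 9.89874016e-01  1.41944895e-01 -1.52915804e-04 -1.02715737e-03] 0.08584868782025377
top (array([0.14200932, 0.02180477, 1.87992333]), array([ 0.21348552, -0.00263689, -0.97694299]))
empty_rack 0.93 [356.4, 185.7, 393.5, 210.1] ((376.5, 198.0), (26.0, 37.0), 90.0)
empty_rack 0.89 [282.8, 238.1, 310.5, 281.7] ((296.97027587890625, 260.7030029296875), (37.81141662597656, 25.273944854736328), 84.2894058227539)
empty_rack 0.68 [399.0, 238.4, 424.7, 278.1] ((411.01324462890625, 258.0962219238281), (25.86182403564453, 37.287715911865234), 10.619654655456543)
full_box 0.83 [310.6, 185.2, 348.7, 213.6] ((330.5, 198.0), (28.0, 39.0), 90.0)
hopper 0.57 [304.8, 94.1, 405.9, 228.8] ((354.5, 161.0), (134.0, 101.0), 90.0)
hopper 0.46 [172.8, 228.5, 199.9, 265.9] ((185.0, 246.5), (37.0, 28.0), 90.0)
flap 0.77 [306.0, 162.8, 398.0, 178.5] ((353.0157165527344, 169.5228271484375), (7.875990390777588, 92.0352554321289), 89.11859893798828)
blue_cap_bottle 0.92 [269.0, 169.2, 291.5, 194.7] ((280.5, 180.5), (23.0, 19.0), 90.0)
blue_cap_bottle 0.49 [174.6, 226.6, 
[... 1453 characters left out ...]
3.7, 171.7, 338.9, 188.6] ((331.5, 180.0), (16.0, 15.0), 90.0)
blue_cap_bottle 0.54 [334.5, 218.1, 372.0, 251.4] ((351.5, 232.5), (39.80000686645508, 27.0000057220459), 53.130104064941406)
tube_rack 0.63 [387.3, 258.3, 418.9, 294.3] ((400.6147155761719, 274.784423828125), (26.481863021850586, 35.15111541748047), 61.69924545288086)
white_jar 0.62 [272.8, 147.4, 286.4, 160.5] ((283.0853576660156, 150.73170471191406), (16.554418563842773, 7.652514457702637), 51.34019470214844)
white_jar 0.29 [297.6, 158.8, 457.1, 283.2] ((379.0578308105469, 215.6321563720703), (102.66327667236328, 150.5991668701172), 71.1310043334961)
beaker 0.95 [371.9, 302.7, 396.9, 340.3] ((385.0, 322.5), (37.0, 24.0), 90.0)
```

Run:
```python
from h import *
t=cv2.imread("pics/top.png");s=cv2.imread("pics/side.png")
a=cv2.resize(t[85:295,160:490],(800,509),interpolation=3);cv2.imwrite("pics/topc.png",a)
a=cv2.resize(s[140:350,260:470],(600,600),interpolation=3);cv2.imwrite("pics/sidec.png",a)
```

```text
(no output)
```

View pics/topc.png

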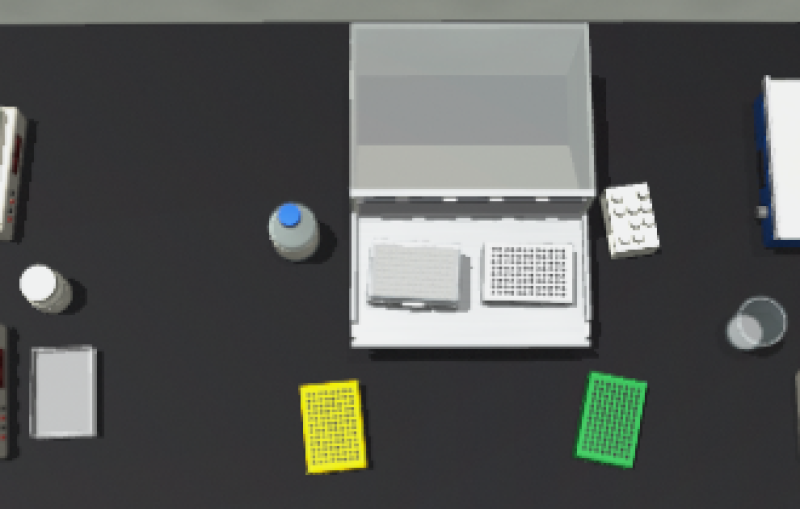

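View pics/sidec.png

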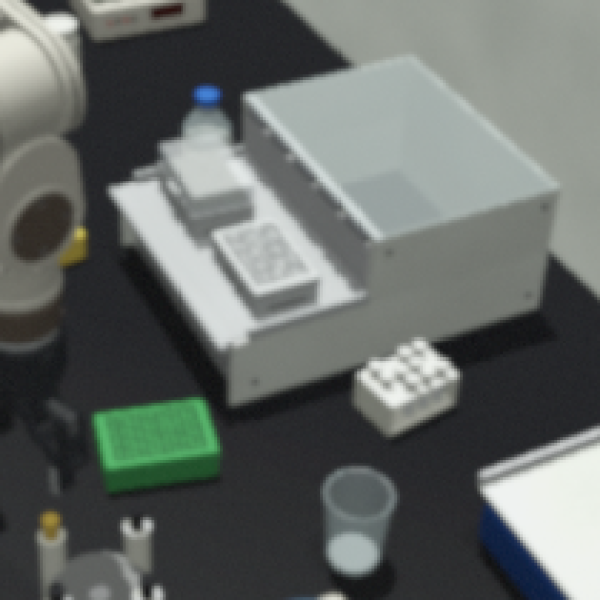

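Candidates in the top image are the grey bare rack at (376,198), the lidded box at (330,198), the yellow rack at (297,261) and the green rack at (411,258). The grey bare-holed one on the right of the shelf matches the description.

Run:
```python
from h import *
t=camera("top");s=camera("side")
T=lambda u,v:(160+u/2.4242,85+v/2.4238); S=lambda u,v:(260+u*.35,140+v*.35)
for n,u,v,z in[("frontL",352,346,.1),("frontR",591,346,.1),("lintL",351,194,.194),("lintR",594,196,.194),("rackFL",483,299,.14),("rackFR",574,299,.14),("rackBL",486,243,.14),("rackBR",572,243,.14),("boxBR",463,249,.17),("boxFR",462,303,.17),("boxBL",371,245,.17)]:
    print(n,atz(t,*T(u,v),z).round(3))
print("tri rack FR",tri(t,T(574,299),s,S(262,301)),"BR",tri(t,T(572,243),s,S(318,278)),"FL",tri(t,T(483,299),s,S(212,238)))
print("lintR",tri(t,T(594,196),s,S(372,240)), "frontR",tri(t,T(591,346),s,S(230,348)))
a=t["image"][170:235,300:410];save("c1",cv2.resize(a,(770,455),interpolation=3))
w=camera("wrist");print(np.linalg.inv(w["view"]).round(3),w["K"])
```

```text
frontL [0.433 0.069 0.1  ]
frontR [ 0.431 -0.273  0.1  ]
lintL [0.631 0.068 0.194]
lintR [ 0.627 -0.27   0.194]
rackFL [ 0.492 -0.117  0.14 ]
rackFR [ 0.492 -0.245  0.14 ]
rackBL [ 0.574 -0.123  0.14 ]
rackBR [ 0.573 -0.245  0.14 ]
boxBR [ 0.558 -0.088  0.17 ]
boxFR [ 0.481 -0.085  0.17 ]
boxBL [0.564 0.041 0.17 ]
tri rack FR [ 0.49680468 -0.24787501  0.12650567] BR [ 0.57422919 -0.24587426  0.13441147] FL [ 0.49567903 -0.1178805   0.12744362]
lintR [ 0.62760912 -0.27036382  0.19159133] frontR [ 0.43810944 -0.27577963  0.09686583]
[[ 0.281 -0.924 -0.259  0.206]
 [-0.96  -0.27  -0.076 -0.461]
 [ 0.     0.27  -0.963  0.375]
 [ 0.     0.     0.     1.   ]] [[329.0765361    0.         318.78931313]
 [  0.         329.0765361  200.45251766]
 [  0.           0.           1.        ]]
```

View pics/c1.png

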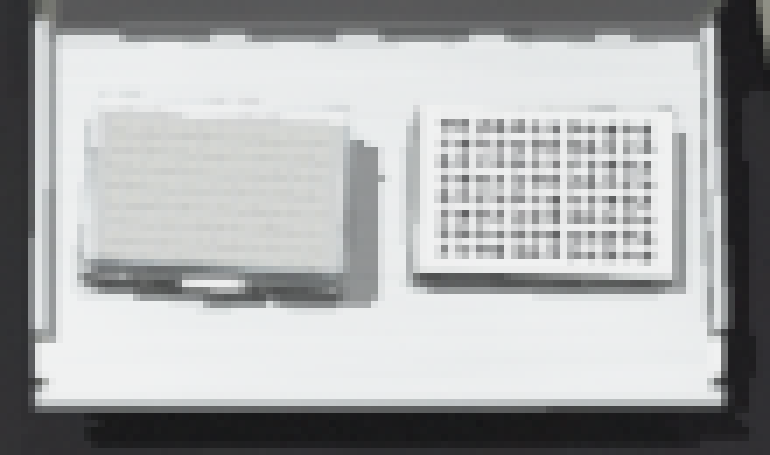

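The crop shows the grey rack with bare holes at (545,190) in the crop and the lidded box at (220,190). The choice of the right-hand rack is confirmed. A vertical gripper would strike the lintel, so I'll tilt the fingers 45° forward.

Call:
drive_tool --increments '[[[20,26,5],[0,0,-5.5],0.5],[[25,28,5],[0,0,-5.5],0.5],[[25,28,5],[0,0,-5.5],0.5],[[25,28,0],[0,-6.5,0],0.5],[[25,28,0],[0,-6.5,0],0.5],[[25,28,0],[0,-6.5,0],0.5],[[25,28,0],[0,-6.5,0],0.5],[[25,28,0],[0,-6.5,0],0.5]]'

```text
clock: 1.82
eef_pos: [0.3366, -0.2568, 0.2474]
tool_rot: [0.959, -0.001, 0.283, -0.0]
ft_force: [0.6, -0.2, -0.1]
grip_width: 0.0429
grasp_force: 0.0
```

Call:
drive_tool --increments '[[[25,28,0],[0,-6.5,0],0.5],[[25,25,0],[0,-6,0],0.5],[[20,20,0],[0,0,0],0.5],[[0,0,0],[0,0,0],0.5],[[0,0,0],[0,0,0],0.5]]'

```text
clock: 2.23
eef_pos: [0.4058, -0.183, 0.2464]
tool_rot: [0.924, 0.001, 0.383, -0.001]
ft_force: [-0.2, -0.5, 0.4]
grip_width: 0.0427
grasp_force: 0.0
```

Run:
```python
from h import *
w=camera("wrist");save("w1",w["image"]);np.savez("w1.npz",**{k:w[k] for k in("image","K","k1","view")})
for n in("empty_rack","full_box"):
  for d in silhouettes(n,w):
    r=d["region"].astype(np.uint8);c=max(cv2.findContours(r,0,2)[0],key=cv2.contourArea)
    print(n,d["conf"],d["bbox"],cv2.approxPolyDP(c,5,True)[:,0].tolist())
```

```text
empty_rack 0.97 [433.0, 343.5, 495.7, 400.0] [[433, 355], [434, 383], [454, 399], [475, 399]]
empty_rack 0.78 [246.3, 128.4, 385.4, 224.2] [[259, 132], [245, 201], [254, 220], [382, 222], [387, 192], [381, 135]]
empty_rack 0.64 [0.0, 332.3, 92.8, 398.7] [[92, 333], [13, 337], [0, 399]]
full_box 0.66 [55.8, 113.5, 232.1, 230.9] [[89, 117], [54, 183], [78, 208], [103, 221], [215, 228], [231, 159], [212, 120]]
```

View pics/w1.png

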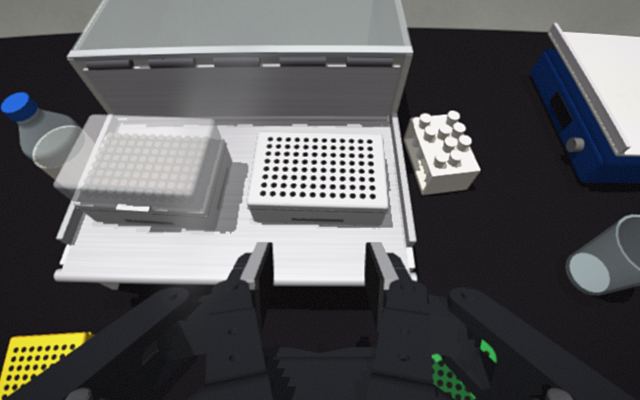

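The wrist view shows the rack top with corners (247,205), (388,208), (381,135) and (259,132). The lintel runs from (72,58) to (411,50), and the fingers are centred just left of the rack's middle in x≈318.

Run:
```python
from h import *
w=dict(np.load("w1.npz"))
t=camera("top")
T=lambda u,v:(160+u/2.4242,85+v/2.4238)
for n,u,v,z in[("FL",248,205,.14),("FR",388,208,.14),("BL",259,132,.14),("BR",381,135,.14),("nearbotL",252,220,.1),("nearbotR",388,222,.1),("frontL",58,277,.1),("frontR",414,285,.1),("lintL",72,58,.194),("lintR",411,50,.194),("boxFRbot",215,228,.1),("boxBR",213,121,.17)]:
    print(n,atz(w,u,v,z).round(4))
C=lambda u,v:(300+u/7,170+v/7)
for n,a,b in[("FL",(248,205),C(414,272)),("FR",(388,208),C(683,275)),("BR",(381,135),C(677,108)),("lintR",(411,50),T(594,196)),("frontR",(414,285),C(727,402))]:
    print("tri",n,tri(w,a,t,b).round(4))
```

```text
FL [ 0.4927 -0.1199  0.14  ]
FR [ 0.4898 -0.2441  0.14  ]
BL [ 0.5772 -0.1218  0.14  ]
BR [ 0.5734 -0.2456  0.14  ]
nearbotL [ 0.4973 -0.1158  0.1   ]
nearbotR [ 0.4953 -0.2519  0.1   ]
frontL [0.4361 0.065  0.1   ]
frontR [ 0.4318 -0.2695  0.1   ]
lintL [0.6295 0.0631 0.194 ]
lintR [ 0.6347 -0.2722  0.194 ]
boxFRbot [ 0.4884 -0.0797  0.1   ]
boxBR [ 0.5646 -0.085   0.17  ]
tri FL [ 0.4927 -0.1179  0.1373]
tri FR [ 0.4889 -0.2457  0.141 ]
tri BR [ 0.5726 -0.2465  0.1409]
tri lintR [ 0.6251 -0.269   0.2009]
tri frontR [ 0.4368 -0.2765  0.0779]
```

Call:
drive_tool --increments '[[[10,0,-28],[0,0,0],0.5],[[10,0,-28],[0,0,0],0.5],[[10,0,-28],[0,0,0],0.5],[[10,0,-28],[0,0,0],0.5],[[5,0,-20],[0,0,0],0.5],[[0,0,0],[0,0,0],0.5],[[0,0,0],[0,0,0],0.5]]'

```text
clock: 3.02
eef_pos: [0.4497, -0.1856, 0.1128]
tool_rot: [0.925, -0.003, 0.381, -0.001]
ft_force: [0.0, 0.2, 0.9]
grip_width: 0.0428
grasp_force: 0.0
```

Run:
```python
from h import *
s=camera("side");w=camera("wrist")
a=np.vstack([cv2.resize(s["image"][170:290,290:450],(400,300)),cv2.resize(w["image"][:300],(400,300))[:, :400]]);save("s2",np.vstack([a]))
```

```text
(no output)
```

View pics/s2.png

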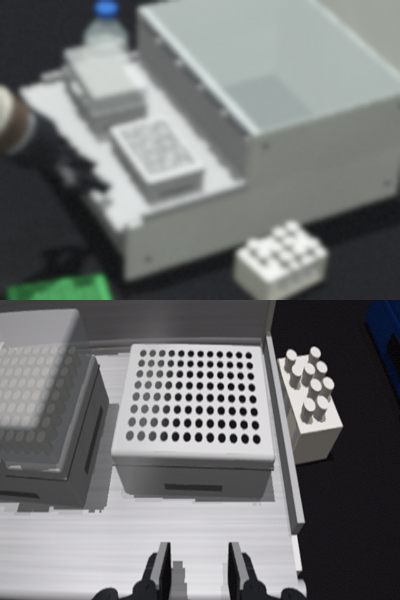

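The fingers are centred behind the rack, low, with the box and rim clear. I'll push straight along +x.

Call:
drive_tool --increments '[[[8,2,0],[0,0,0],0.5],[[8,0,0],[0,0,0],0.5],[[7,0,0],[0,0,0],0.5],[[6,0,0],[0,0,0],0.5],[[6,0,0],[0,0,0],0.5],[[6,0,0],[0,0,0],0.5],[[6,0,0],[0,0,0],0.5],[[6,0,0],[0,0,0],0.5]]'

```text
clock: 3.78
eef_pos: [0.504, -0.1827, 0.1142]
tool_rot: [0.924, -0.001, 0.383, -0.001]
ft_force: [-2.2, -0.1, 1.8]
grip_width: 0.0427
grasp_force: 1.0
```

Call:
drive_tool --increments '[[[6,0,0],[0,0,0],0.5],[[6,0,0],[0,0,0],0.5],[[6,0,0],[0,0,0],0.5],[[6,0,0],[0,0,0],0.5],[[6,0,0],[0,0,0],0.5],[[6,0,0],[0,0,0],0.5],[[6,0,0],[0,0,0],0.5],[[6,0,0],[0,0,0],0.5]]'

```text
clock: 4.45
eef_pos: [0.552, -0.1828, 0.1142]
tool_rot: [0.924, -0.002, 0.383, -0.001]
ft_force: [-2.4, 0.7, 1.9]
grip_width: 0.0427
grasp_force: 1.0
```

Run:
```python
from h import *
s=camera("side");w=camera("wrist");t=camera("top")
a=np.vstack([cv2.resize(s["image"][170:290,290:450],(400,300)),cv2.resize(w["image"],(480,300))[:, 40:440]])
b=cv2.resize(t["image"][130:235,295:415],(343,300));b=np.vstack([b,0*b])
save("s3",np.hstack([a,b]))
```

```text
(no output)
```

View pics/s3.png

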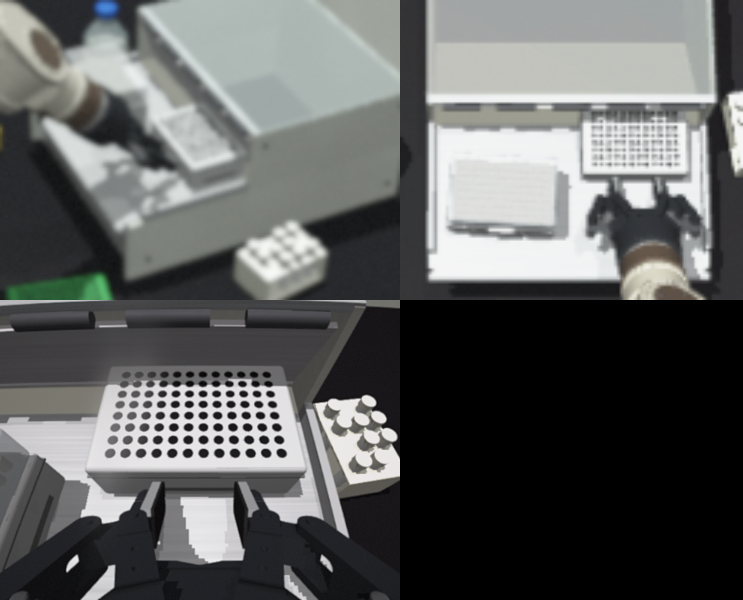

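The wrist view shows the rack square to the flap and the flap riding onto its top. The side rim and box are clear.

Call:
drive_tool --increments '[[[6,0,0],[0,0,0],0.5],[[6,0,0],[0,0,0],0.5],[[6,0,0],[0,0,0],0.5],[[6,0,0],[0,0,0],0.5],[[6,0,0],[0,0,0],0.5],[[6,0,0],[0,0,0],0.5]]'

```text
clock: 5.1
eef_pos: [0.5882, -0.1828, 0.1142]
tool_rot: [0.924, -0.001, 0.383, -0.001]
ft_force: [-1.0, 0.8, -0.7]
grip_width: 0.0423
grasp_force: 0.4
```

Run:
```python
from h import *
w=camera("wrist");t=camera("top");s=camera("side")
o=get_obs();print(o["clock"],o["eef_pos"],o["ft_force"])
np.savez("w2.npz",**{k:w[k] for k in("image","K","k1","view")})
a=cv2.resize(w["image"],(640,400))[:, :520]
b=np.vstack([cv2.resize(t["image"][130:235,295:415],(229,200)),cv2.resize(s["image"][170:290,290:450],(229,200))])
save("s4",np.hstack([a,b]))
```

```text
5.25 [ 0.58831016 -0.18284959  0.11462753] [ 0.47254411 -0.0739939   0.16754733]
```

View pics/s4.png

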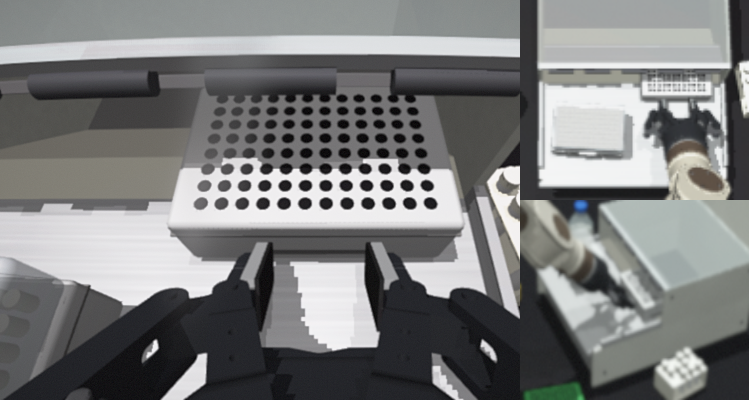

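The rack is about half through. Its near top edge runs from (170,228) to (463,231), and the gripper's front is clear of the lintel at v≈55.

Run:
```python
from h import *
w=dict(np.load("w2.npz"))
print(atz(w,170,229,.14),atz(w,463,231,.14),[atz(w,u,207,.1).round(3) for u in(100,)],atz(w,260,41,.194),np.linalg.inv(w["view"])[:3,3])
```

```text
[ 0.59207401 -0.12079965  0.14      ] [ 0.59073558 -0.24305271  0.14      ] [array([ 0.624, -0.056,  0.1  ])] [ 0.63824953 -0.16307457  0.194     ] [ 0.53573695 -0.183214    0.26430841]
```

Call:
drive_tool --increments '[[[6,0,0],[0,0,0],0.5],[[6,0,0],[0,0,0],0.5],[[6,0,0],[0,0,0],0.5],[[6,0,0],[0,0,0],0.5],[[6,0,0],[0,0,0],0.5],[[6,0,0],[0,0,0],0.5],[[6,0,0],[0,0,0],0.5]]'

```text
clock: 5.83
eef_pos: [0.6307, -0.183, 0.1148]
tool_rot: [0.924, -0.001, 0.383, -0.0]
ft_force: [0.2, 0.3, -0.6]
grip_width: 0.043
grasp_force: 0.0
```

Run:
```python
from h import *
w=camera("wrist");t=camera("top");s=camera("side")
o=get_obs();print(o["clock"],o["eef_pos"],o["ft_force"])
a=cv2.resize(w["image"],(640,400))[:, :520]
b=np.vstack([cv2.resize(t["image"][90:210,295:415],(229,200)),cv2.resize(s["image"][150:270,290:450],(229,200))])
save("s5",np.hstack([a,b]))
```

```text
5.9833 [ 0.63028242 -0.18284069  0.11463766] [-0.55271974  0.3675312  -1.09187325]
```

View pics/s5.png

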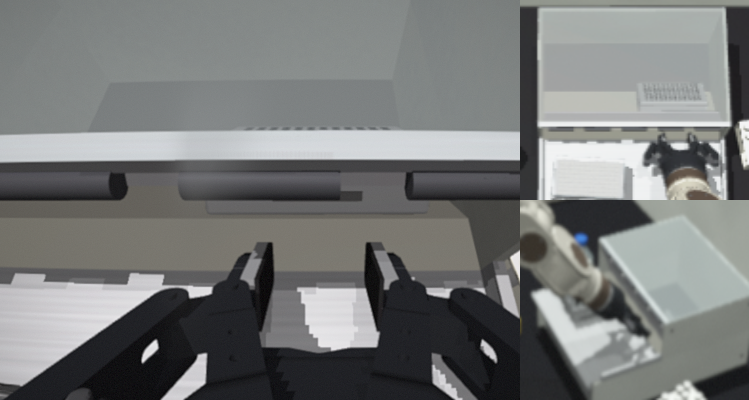

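The top view shows the rack gone over the edge and sliding down the chute. I'll draw the fingers straight back.

Call:
drive_tool --increments '[[[-6,0,0],[0,0,0],0.5],[[-8,0,0],[0,0,0],0.5],[[-10,0,0],[0,0,0],0.5],[[-12,0,0],[0,0,0],0.5],[[-15,0,0],[0,0,0],0.5],[[-20,0,0],[0,0,0],0.5],[[-25,0,5],[0,0,0],0.5],[[-25,0,10],[0,0,0],0.5]]'

```text
clock: 6.65
eef_pos: [0.5054, -0.1818, 0.1275]
tool_rot: [0.925, -0.002, 0.381, -0.001]
ft_force: [-0.2, -0.2, 1.4]
grip_width: 0.0426
grasp_force: 0.0
```

Call:
drive_tool --increments '[[[-25,0,15],[0,0,0],0.5],[[-25,0,20],[0,0,0],0.5],[[-25,0,25],[0,0,0],0.5],[[-10,0,25],[0,0,0],0.5],[[0,0,20],[0,0,0],0.5],[[0,0,0],[0,0,0],0.5],[[0,0,0],[0,0,0],0.5],[[0,0,0],[0,0,0],0.5]]'

```text
clock: 7.32
eef_pos: [0.4224, -0.1823, 0.2331]
tool_rot: [0.924, -0.002, 0.382, -0.001]
ft_force: [-0.6, 0.5, 0.1]
grip_width: 0.0426
grasp_force: 0.0
```

Call:
drive_tool --increments '[[[0,0,0],[0,0,0],0.5],[[0,0,0],[0,0,0],0.5],[[0,0,0],[0,0,0],0.5],[[0,0,0],[0,0,0],0.5],[[0,0,0],[0,0,0],0.5],[[0,0,0],[0,0,0],0.5],[[0,0,0],[0,0,0],0.5],[[0,0,0],[0,0,0],0.5]]'

```text
clock: 7.98
eef_pos: [0.4235, -0.1829, 0.2343]
tool_rot: [0.924, -0.001, 0.383, -0.001]
ft_force: [0.5, -0.2, 0.2]
grip_width: 0.0426
grasp_force: 0.0
```

Run:
```python
from h import *
w=camera("wrist");t=camera("top");s=camera("side")
o=get_obs();print(o["clock"],o["eef_pos"],o["ft_force"])
a=w["image"][:, :520]
b=np.vstack([cv2.resize(t["image"][90:230,295:415],(229,200)),cv2.resize(s["image"][150:270,290:450],(229,200))])
save("s6",np.hstack([a,b]))
```

```text
8.1333 [ 0.42349471 -0.18288297  0.23436105] [-0.12950864 -0.6794264   0.27763661]
```

View pics/s6.png

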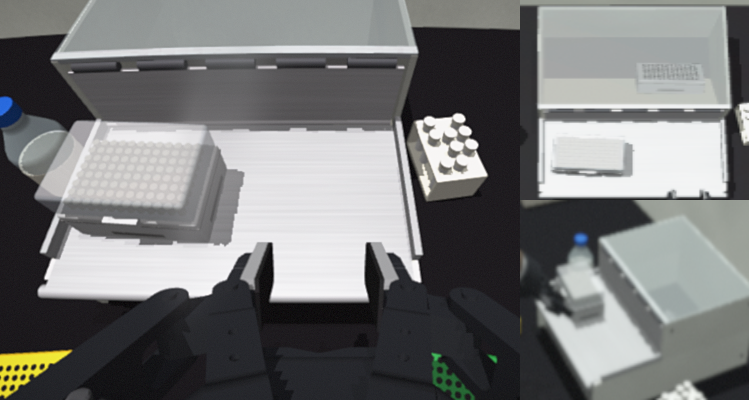

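The flap hangs shut across the mouth, with its lower edge at the shelf line v≈122. The box, bottle and tube rack are unmoved. Next I'll check whether the rack on the chute has come to rest.

Run:
```python
from h import *
t=camera("top");s=camera("side")
for p in(t,s):
  for d in silhouettes("empty_rack",p): print(d["conf"],d["bbox"],cv2.minAreaRect(np.argwhere(d["region"])[:,::-1].astype(np.float32)))
R=[]
for d in silhouettes("full_box",t):print("box",d["bbox"])
for v in (128,132,136,140,144,148):
  print(v,[atz(t,375,v,z)[0].round(3) for z in(.01,.05,.1,.14)])
save("s7",np.vstack([cv2.resize(t["image"][100:175,300:410],(660,450),interpolation=2)]))
```

```text
0.78 [283.0, 240.6, 311.0, 282.4] ((296.8719482421875, 261.3475646972656), (37.32585525512695, 25.06795883178711), 83.6598129272461)
0.58 [402.6, 243.0, 426.8, 279.0] ((411.2311706542969, 258.4971008300781), (25.393550872802734, 37.406070709228516), 8.746162414550781)
0.78 [293.0, 280.5, 338.0, 313.3] ((314.5071105957031, 295.1440124511719), (27.64274787902832, 40.82719421386719), 80.83765411376953)
0.64 [251.0, 212.0, 289.4, 240.9] ((269.72198486328125, 224.60240173339844), (22.569622039794922, 36.79292678833008), 69.775146484375)
box [309.6, 183.1, 347.8, 212.5]
128 [np.float64(0.83), np.float64(0.815), np.float64(0.797), np.float64(0.782)]
132 [np.float64(0.814), np.float64(0.8), np.float64(0.782), np.float64(0.767)]
136 [np.float64(0.798), np.float64(0.784), np.float64(0.766), np.float64(0.752)]
140 [np.float64(0.782), np.float64(0.768), np.float64(0.751), np.float64(0.738)]
144 [np.float64(0.766), np.float64(0.753), np.float64(0.736), np.float64(0.723)]
148 [np.float64(0.75), np.float64(0.737), np.float64(0.721), np.float64(0.708)]
```

View pics/s7.png

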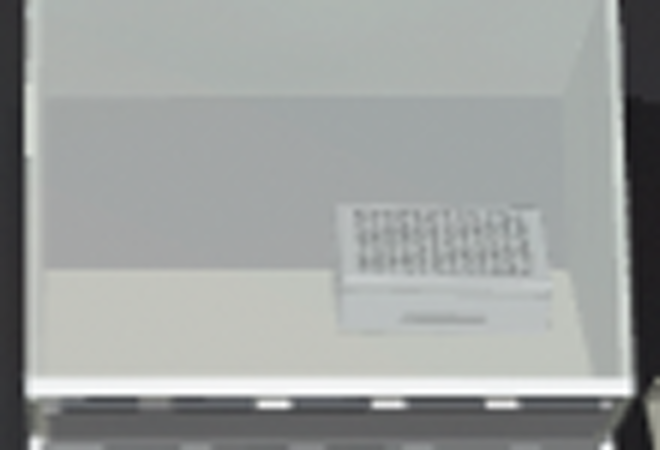

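The rack lies in the bin, its nose on the bin floor at the foot of the chute (row ~145). It is well clear of the flap, so I'm handing in.

```bash
python3 -c "
from workcell import job_done,get_obs
print(get_obs()['clock'],job_done())"
```

```text
the job is handed in; nothing more can be done
8.3833 None
```

The empty rack was pushed through the flap and now rests at the foot of the chute, the flap looks fully shut in the last views, the box, bottle and tube rack beside it show no sign of having moved, and the job was handed in at 8.4 s.

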